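# Seat the bush and tip the parts case's lid shut

## Robot

A 6-joint arm with a two-finger parallel gripper is mounted at the origin on the work surface. World frame = base frame: x ahead of the robot, y to its left, z up, the work surface at z = 0. Lengths are in m, angles in rad, forces in N, time in s.
With the tool pointing down it reaches from about 0.425 to 0.95 m from the base axis. Payload 3.5 kg.
Tool frame: the origin (TCP) lies midway between the tips of the shut fingers; the grasp point (between the pads) lies 19 mm behind it; z points along the fingers, y is the line along which they close (so a half turn about z gives the same grasp; the last joint's range is limited). The gripper opens to 85 mm and grips with 20 to 120 N. Pads are 22 mm wide; open, the fingers measure 114 mm over their backs; the gripper's body (76 mm by 85 mm) begins 54 mm behind the grasp point. The pads swing forward as they close: fully open they stand 13 mm farther back than shut.
Start: joints at [-1.429, 0.286, 1.577, -0, 1.279, -0.15], TCP at [0.194, -0.646, 0.231] pointing down, gripper open.
Joint ranges: [-2.77, 2.77], [-0.9, 2.22], [0.21, 2.48], [-1.53, 4.67], [0.24, 2.81], [-2.84, 2.84]. Speed limits (rad/s): [2.79, 2.79, 3.14, 3.14, 3.14, 3.14].

## Interface

Orientations are given as a unit quaternion [x, y, z, w].
In Python, from plant import ctrl, cams, order gives the robot as it stands.
- The arm moves only by the tool move_arm, never from a script. Its argument "plan" is one flat list of numbers, 7 for each row, row after row: the shift along the world's x, y, z in mm, then the turn, a rotation vector about the world's x, y, z in degrees, then the finger opening in mm, from 0 to 85.4. A call has 1 to 12 rows; each row shifts and turns the commanded pose from where the row before left it; what a row does not reach is not made up. A row lasts 1/10 s, in which the tool goes at most 50 mm and 8.59 degrees, less where a joint would pass 70% of its speed; a pose out of reach is approached as far as the arm can. A call is refused whole if a number of a shift passes 50 or a number of a turn 8.59, either way. A call with a gripper value outside its range is refused whole. The fingers move at their own pace and stop on an object; "newtons" is the grip in N (left out, the last holds). Time passes only in rows, so rows that do not move let the fingers close. It gives the time, the measured TCP pose, the force, the opening and the grip force at its end, in the units of the state.
- ctrl.get_state(): the state, without advancing time (a new reading comes with each control period).
- cams.read_camera(name): name is "scene" or "top"; returns a dict with "color" (480x640x3 uint8, red, green, blue), "fov_y" (degrees; the focal length in pixels is half the picture's height over the tangent of half this angle, whatever the lens; pixels are square), "cx", "cy" (the principal point, pixels), "k1" (the pictures are not rectified: a ray, as slopes to the right and down, at radius r is drawn at 1 + k1 r^2 times it, then the intrinsics apply), "origin" and "orientation" of the camera in the world. Camera axes: x right, y up, looking along -z (the intrinsics and any distortion apply to the point x, -y, -z); pixel columns grow to the right and rows downward; lengths in m; the calibration is good to about 2 mm. A picture is of the moment at which its call begins. There is no depth.
- order.sign_off(): hands the job in; it is judged then, once.
The state is a dict: "time": time; "qpos": joint angles; "dq": joint speeds; "joint_efforts": joint torques, N m; "eef_pos": TCP position; "tcp_rot": TCP orientation; "contact_force": force on the tool from outside, world axes, zero at the start; "wrist_torque": the same for the moment, N m; "opening": opening from 0.0 (shut) to 1.0 (fully open); "finger_force": force on a finger pad.
Only numpy, scipy, OpenCV 4.12 (cv2) and the standard library are available. Lean on these libraries where they do the work, as an engineer would, in place of code of your own. Each camera call takes 0.05 s, during which the arm holds its last target. There are 200 camera calls.

## Task

Put the brass bush upright into the round pocket of the grey tray in the open red parts case, feeling for the pocket gently until the bush drops fully home, and let go of it. Then, from behind, gently push the case's grey lid just past upright and let its own weight swing it fully shut. Leave everything else where it is.

Things in the scene. Friction and masses are not known exactly. Their poses are not given: they have to be found in the camera images.
- case: Red steel parts case fixed to the bench, open on top: 240 mm along its x, 170 mm along its y, 90 mm high, walls 4 mm. Origin at the centre of its underside, z up. Lid hinged along its +y rim; latches (look only) on its -y face. A grey plastic tray, 196 x 156 mm, lies in it with its top 45.5 mm below the rim; four steel rings stand 10 mm high in the tray's corners.
- pocket_mid (a point): Middle of the case at the height of the tray's top; axes as the case's. The tray has one round dark pocket, 38 mm across, 20 mm deep, 1.5 mm chamfer. The tray lies off-centre, so the pocket is centred here give or take 15 mm along the case's x (not along y): find it by feel or by eye. It shifts along x only if pushed with over 9 N; on its foam it sinks under load, 1 mm per 1.5 N beyond 3 N, 8 mm at most.
- brass_bush_mid (a point): Brass bush, the only brass-coloured loose thing: upright, 36 mm across, 52 mm high, 20 mm bore, 0.2 to 0.4 kg. The point is its centre, half-way up. Standing on the tray its centre is 26 mm above the tray's top; seated, 6 mm above, and 32 mm of it show. Unseated it stops the lid from shutting. About 5 N of press is enough to feel; over 20 N harms the tray.
- lid (a joint): Angle of the grey lid, rad: 0 shut, 1.57 upright, 2.0 leaning fully back (to the case's +y); starts beyond upright. A hinge damper (1 N m per rad/s) and 0.15 N m of friction resist: push slowly, over 12 N dents it. Below about 1.2 rad it falls shut by itself, in 3 to 8 s. It must fall alone: touch nothing of it below 0.8 rad.
- lid_hinge (a point): Centre of the lid's hinge line, on the case's +y rim, 90 mm above the case's underside. Axes as the case's; the hinge line runs along x.
- lid_edge (a point): Middle of the lid's free edge, half-way through its thickness; moves with the lid. The lid is a flat plate, 240 mm along the hinge, 170 mm from hinge to edge, 6 mm thick, 0.6 to 0.9 kg. A slow push here takes about 2 N.
- steel_bush: Steel-grey bush, 42 mm across, 40 mm high, with a 26 mm bore: not to be used. Origin at the centre of its underside.
- jar: Amber glass jar with a red cap, 52 mm across, 70 mm high; leave alone. Origin at the centre of its underside.
- blue_carton: Blue carton 75 x 110 x 45 mm; leave alone. Origin at the centre of its underside.
- white_carton: White carton with a red panel, 60 x 90 x 50 mm; leave alone. Origin at the centre of its underside.
- wrench: Steel wrench lying on the bench; leave alone.
- screwdriver: Screwdriver lying on the bench; leave alone.

How it is judged:
By the outcome, as a careful person would: the job done as asked, in the order asked, and still so for the second after the job is handed in, with the robot touching nothing.
It also fails if it takes over 72 s, if anything falls off the work surface, if the arm or the gripper's body presses on something with over 40 N, if the wrist force passes 120 N, or if a joint passes its speed limit or range.

## Working session

There is one attempt and no reset: what is moved stays moved. The work goes in short steps, Python scripts to look and compute and a tool call to move; the robot and the scene stay as the last step left them, time stands still between calls to the robot, and variables do not carry over. Pictures are saved under pics/ and viewed, at most 11 in all, crops included, and the job is handed in when it is done.

Besides the shell and the picture viewer there is one more tool, called after "Emit:" as name(argument=value, ...) on one line, values as JSON. move_arm: Moves the arm, as the interface text tells. Its arguments: {"type":"object","properties":{"plan":{"type":"array","items":{"type":"number"}},"newtons":{"type":"number"}},"required":["plan"]}

```bash
ls; mkdir -p pics
cat > h.py <<'E'
import numpy as np, cv2
from scipy.spatial.transform import Rotation as R
from plant import ctrl, cams, order
def snap(n,f=None):
    c=cams.read_camera(n)
    if f: cv2.imwrite('pics/'+f,c['color'][:,:,::-1])
    return c
def K(c):
    f=240/np.tan(np.radians(c['fov_y'])/2); return np.array([[f,0,c['cx']],[0,f,c['cy']],[0,0,1.]])
def ray(c,u,v):
    d=np.array([[[u,v]]],float); p=cv2.undistortPoints(d,K(c),np.array([c['k1'],0,0,0.]))[0,0]
    r=R.from_quat(c['orientation']).apply([p[0],-p[1],-1]); return np.array(c['origin']),r
def at_z(c,u,v,z):
    o,r=ray(c,u,v); return o+r*(z-o[2])/r[2]
def proj(c,P):
    q=R.from_quat(c['orientation']).inv().apply(np.atleast_2d(P)-np.array(c['origin']))
    q=q*[1,-1,-1]
    return cv2.projectPoints(q,np.zeros(3),np.zeros(3),K(c),np.array([c['k1'],0,0,0.]))[0][:,0]
E
python3 - <<'E'
from h import *
for n in('scene','top'):
    c=snap(n,n+'0.png'); print(n,{k:v for k,v in c.items() if k!='color'})
print(ctrl.get_state())
E
```

```text
pics
scene {'fov_y': 55.10426739236086, 'cx': 320.0728356134067, 'cy': 237.65966949401547, 'k1': 0.013975702345512006, 'origin': array([1.27335761, 0.02912441, 0.6818931 ]), 'orientation': array([0.31517994, 0.29539292, 0.63294734, 0.64248136])}
top {'fov_y': 52.64422780265871, 'cx': 314.11421994520623, 'cy': 245.05183534962563, 'k1': 0.021189643823942908, 'origin': array([0.3996168 , 0.03836809, 1.04623972]), 'orientation': array([ 0.06005243, -0.05770775, -0.70259734,  0.70669689])}
{'time': 0.1, 'qpos': array([-1.42896063e+00,  2.87143713e-01,  1.57803841e+00, -8.93895477e-06,
        1.27859208e+00, -1.50001775e-01]), 'dq': array([ 0.00141259, -0.00106546, -0.00361577, -0.00028049,  0.0004675 ,
        0.00021306]), 'joint_efforts': array([ 5.44045379e-04, -4.07299554e+01, -2.93697506e+01, -1.34118841e-04,
        3.45938519e-03,  1.45521722e-05]), 'eef_pos': array([ 0.19414593, -0.64585517,  0.23003683]), 'tcp_rot': array([ 9.89371962e-01,  1.45402654e-01,  1.75069544e-07, -1.09077924e-03]), 'contact_force': array([-0.00153379, -0.12789336,  0.60249133]), 'wrist_torque': array([-0.0300135 , -0.02875988, -0.00916171]), 'finger_force': 0.0, 'opening': 1.0010834119129695}
```

View pics/scene0.png

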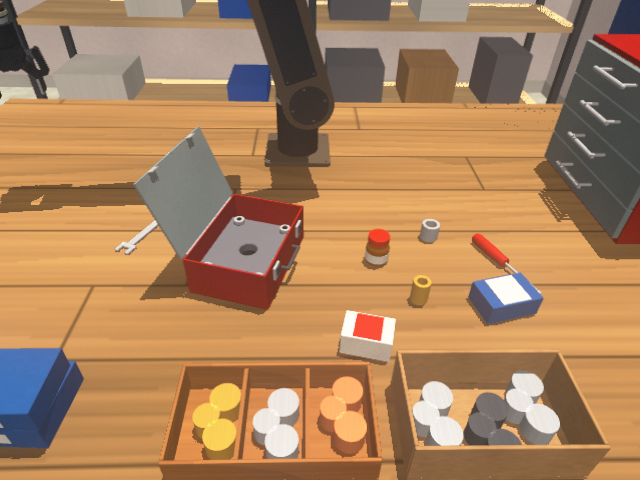

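View pics/top0.png

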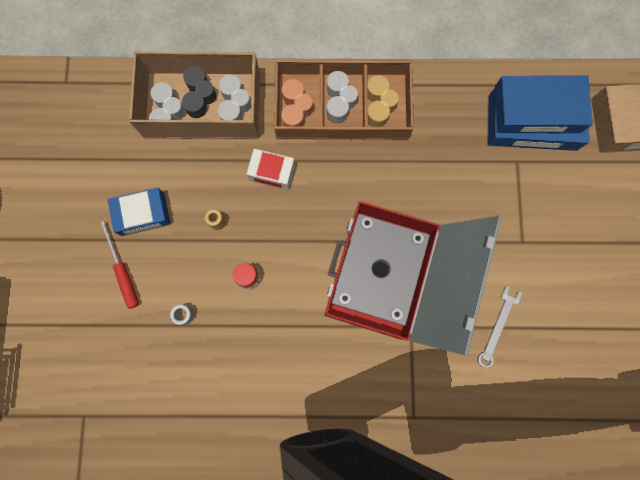

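The top view shows the case rim corners at about (359,204), (438,234), (407,339) and (326,316), with the pocket at (381,268) and the lid leaning to the right. The brass bush top is at (214,217). The scene view shows the bush at (421,282), the pocket at (248,249), and a wrench behind the lid.

Run:
```python
from h import *
from scipy.optimize import least_squares
t=snap('top');s=snap('scene')
loc=np.array([[-.12,-.085,.09],[-.12,.085,.09],[.12,.085,.09],[.12,-.085,.09]])
px=np.array([[359,204],[438,234],[407,339],[326,316]],float)
print([at_z(t,u,v,.09).round(4) for u,v in px])
def T(p,l): return R.from_euler('z',p[2]).apply(l)+[p[0],p[1],0]
r=least_squares(lambda p:(proj(t,T(p,loc))-px).ravel(),[.45,-.1,np.pi+.3]);print(r.x,r.fun.round(1))
print('scene corners',proj(s,T(r.x,loc)).round(0).tolist())
Pk=at_z(t,381,268,.0445);print('pocket',Pk, 'local',R.from_euler('z',-r.x[2]).apply(Pk-[r.x[0],r.x[1],0]), 'scene', at_z(s,248,249.5,.0445))
# lid angle
for a in (1.6,1.7,1.8,1.9,2.0):
    l=np.array([[-.12,.085+.17*np.cos(np.pi-a),.09+.17*np.sin(a)],[.12,.085+.17*np.cos(np.pi-a),.09+.17*np.sin(a)]])
    print(a,proj(t,T(r.x,l)).round(0).tolist(),proj(s,T(r.x,l)).round(0).tolist())
# brass
for n,c in(('top',t),('scene',s)):
    h=cv2.cvtColor(c['color'],cv2.COLOR_RGB2HSV)
    x,y=(214,217) if n=='top' else (421,288)
    cv2.imwrite('pics/b_%s.png'%n,cv2.resize(c['color'][y-30:y+30,x-40:x+40,::-1],None,fx=5,fy=5,interpolation=cv2.INTER_CUBIC))
i=[cv2.imread('pics/b_%s.png'%n) for n in('top','scene')]
k=cv2.resize(t['color'][190:355,315:510,::-1],None,fx=3,fy=3,interpolation=cv2.INTER_CUBIC)[:, :585]
a=np.zeros((500,800,3),np.uint8);a[:300,:400]=i[0];a[:300,400:]=i[1];cv2.imwrite('pics/b.png',a[:300]);cv2.imwrite('pics/k.png',k)
print('bush',at_z(t,214,217,.052),at_z(s,422,281.5,.052))
for u in ((181,314,.04,'steel'),(245,274,.07,'jar'),(270,168,.05,'white'),(138,210,.045,'blue'),(505,292,0,'wr'),(488,360,0,'wr')): print(u[3],at_z(t,*u[:3]).round(3))
```

```text
[array([ 0.6454, -0.0484,  0.09  ]), array([ 0.5844, -0.2059,  0.09  ]), array([ 0.3775, -0.1385,  0.09  ]), array([0.4204, 0.018 , 0.09  ])]
[ 0.50747084 -0.09379352  2.83508445] [ 0.3 -1.   2.4 -5.8  0.2  5.3 -2.8  0.9]
scene corners [[264.0, 275.0], [182.0, 256.0], [234.0, 192.0], [303.0, 204.0]]
pocket [ 0.52066633 -0.0969074   0.0445    ] local [-0.01352004 -0.00101274  0.0445    ] scene [ 0.52187912 -0.09395087  0.0445    ]
1.6 [[469.0, 209.0], [430.0, 349.0]] [[162.0, 181.0], [223.0, 123.0]]
1.7 [[479.0, 212.0], [440.0, 353.0]] [[153.0, 180.0], [216.0, 122.0]]
1.8 [[488.0, 215.0], [450.0, 356.0]] [[145.0, 180.0], [209.0, 123.0]]
1.9 [[497.0, 219.0], [459.0, 359.0]] [[137.0, 181.0], [202.0, 124.0]]
2.0 [[505.0, 222.0], [468.0, 362.0]] [[130.0, 182.0], [196.0, 125.0]]
bush [0.62543519 0.25257195 0.052     ] [0.62828813 0.2572712  0.052     ]
steel [0.424 0.314 0.04 ]
jar [0.504 0.181 0.07 ]
white [0.734 0.138 0.05 ]
blue [0.641 0.415 0.045]
wr [ 0.476 -0.367  0.   ]
wr [ 0.334 -0.323  0.   ]
```

View pics/b.png

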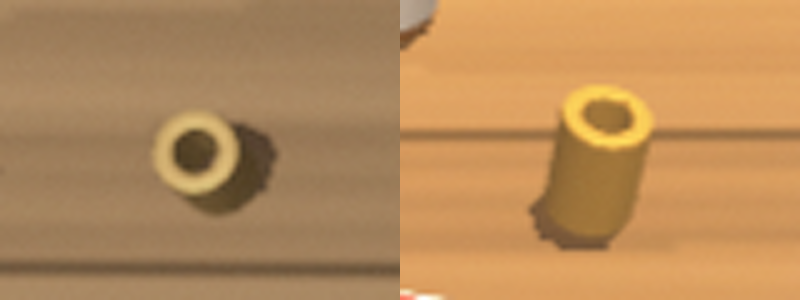

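View pics/k.png

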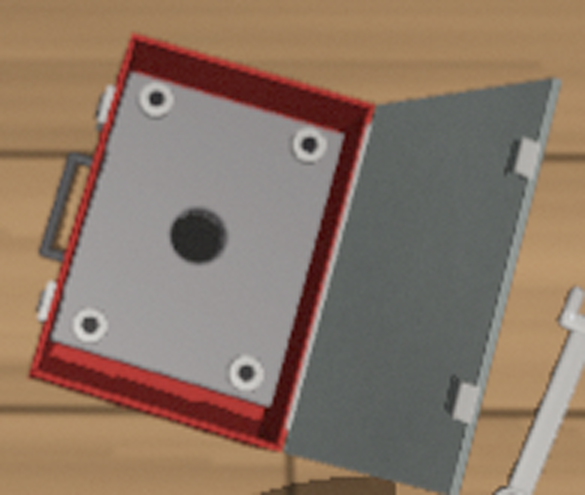

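The crops give sharper rim corners, at about (359,201.5), (439,224), (409,340) and (325,315). The bush rim is centred at (212.8,217.2) in the top view and (422,281.2) in the scene view. I'll lift over the lid and head for the bush while I refit the case.

Emit:
move_arm(plan=[0, 0, 42, 0, 0, 0, 85, 0, 0, 42, 0, 0, 0, 85, 0, 0, 42, 0, 0, 0, 85, 0, 0, 42, 0, 0, 0, 85, 18, 37, 0, 0, 0, 8, 85, 18, 37, 0, 0, 0, 8, 85, 18, 37, 0, 0, 0, 8, 85, 18, 37, 0, 0, 0, 8, 85, 18, 37, 0, 0, 0, 8, 85, 18, 37, 0, 0, 0, 8, 85, 18, 37, 0, 0, 0, 7.5, 85, 18, 37, 0, 0, 0, 0, 85], newtons=40)

```text
time: 1.4
eef_pos: [0.3386, -0.3488, 0.3992]
tcp_rot: [0.807, 0.59, 0.0, 0.0]
contact_force: [0.4, 0.4, 1.7]
opening: 0.992
finger_force: 0.0
```

Emit:
move_arm(plan=[18, 37, 0, 0, 0, 0, 85, 18, 37, 0, 0, 0, 0, 85, 18, 37, 0, 0, 0, 0, 85, 18, 37, 0, 0, 0, 0, 85, 18, 37, 0, 0, 0, 0, 85, 18, 37, 0, 0, 0, 0, 85, 18, 37, 0, 0, 0, 0, 85, 18, 37, 0, 0, 0, 0, 85, 18, 37, 0, 0, 0, 0, 85, 18, 37, 0, 0, 0, 0, 85, 18, 37, 0, 0, 0, 0, 85, 18, 37, 0, 0, 0, 0, 85])

```text
time: 2.6
eef_pos: [0.5546, 0.0953, 0.3992]
tcp_rot: [0.808, 0.589, -0.0, 0.0]
contact_force: [-0.1, -0.9, 0.4]
opening: 0.991
finger_force: 0.0
```

```bash
cat > fit.py <<'E'
from h import *
from scipy.optimize import least_squares
loc=np.array([[-.12,-.085,.09],[-.12,.085,.09],[.12,.085,.09],[.12,-.085,.09]])
def T(p,l): return R.from_euler('z',p[2]).apply(l)+[p[0],p[1],0]
E
python3 - <<'E'
from fit import *
t=snap('top');s=snap('scene','scene1.png')
px=np.array([[359,201.5],[439,224.2],[408.8,339.8],[325.2,314.8]])
r=least_squares(lambda p:(proj(t,T(p,loc))-px).ravel(),[.5,-.1,2.83]);print(r.x,r.fun.round(1))
Pk=at_z(t,380.9,268.4,.0445);print('pocket',Pk,'local',R.from_euler('z',-r.x[2]).apply(Pk-[r.x[0],r.x[1],0]))
cs=proj(s,T(r.x,loc)).round(1); print(cs.tolist())
b=least_squares(lambda p:np.r_[proj(t,p)[0]-[212.8,217.2],proj(s,p)[0]-[422,281.2]],[.626,.254,.052]);print('bush tri',b.x,b.fun.round(1))
b=least_squares(lambda p:np.r_[proj(t,[*p,.052])[0]-[212.8,217.2],proj(s,[*p,.052])[0]-[422,281.2]],[.626,.254]);print('bush z',b.x,b.fun.round(1))
print(at_z(t,212.8,217.2,.052))
print(ctrl.get_state()['eef_pos'],ctrl.get_state()['tcp_rot'],ctrl.get_state()['qpos'])
im=s['color'][:,:,::-1].copy()
for p in cs: cv2.circle(im,tuple(int(v) for v in p.round()),1,(0,255,0),-1)
cv2.imwrite('pics/s1.png',cv2.resize(im[110:310,110:320],None,fx=2.9,fy=2.9,interpolation=cv2.INTER_CUBIC))
E
```

```text
[ 0.51355075 -0.09483381  2.85650633] [-0.7 -1.   0.8 -0.2  0.4  0.8 -0.5  0.2]
pocket [ 0.5198299  -0.09668585  0.0445    ] local [-6.54656752e-03  1.13404557e-05  4.45000000e-02]
[[264.6, 276.4], [181.0, 259.4], [231.5, 193.3], [301.9, 205.3]]
bush tri [0.62564731 0.25687901 0.05004428] [-0.7 -0.1 -0.6  0.1]
bush z [0.62610784 0.25647868] [-0.7 -0.5 -0.6 -0.5]
[0.62499081 0.25506896 0.052     ]
[0.55491419 0.09732306 0.3982191 ] [ 8.06385192e-01  5.91389761e-01 -1.40870892e-04 -1.02600596e-03] [-7.11434614e-03 -3.88431834e-02  1.63558864e+00  1.47824948e-03
  1.54629850e+00  2.98081515e-01]
```

View pics/s1.png

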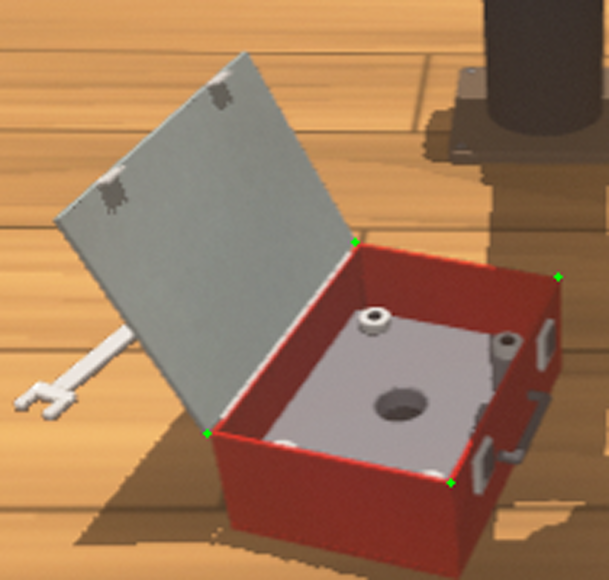

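The fitted corners match the rim in the scene view, so the case pose is good: the pocket is near (0.521,-0.096) and the bush near (0.626,0.256). Next I descend on the bush and grip it.

Emit:
move_arm(plan=[18, 40.5, -30, 0, 0, 1.2, 85, 18, 40.5, -30, 0, 0, 0, 85, 18, 40.5, -30, 0, 0, 0, 85, 18, 40.5, -30, 0, 0, 0, 85, 0, 0, -45, 0, 0, 0, 85, 0, 0, -45, 0, 0, 0, 85, 0, 0, -45, 0, 0, 0, 85, 0, 0, -40, 0, 0, 0, 85, 0, 0, -35, 0, 0, 0, 85, 0, 0, -25, 0, 0, 0, 85, 0, 0, -12, 0, 0, 0, 85, 0, 0, -10, 0, 0, 0, 85])

```text
time: 3.9
eef_pos: [0.6214, 0.2444, 0.0295]
tcp_rot: [0.802, 0.598, -0.0, -0.0]
contact_force: [0.5, -0.4, 0.4]
opening: 0.993
finger_force: 0.0
```

Run:
```python
from fit import *
t=snap('top');s=snap('scene')
x,y=proj(t,[.626,.256,.052])[0].astype(int);u,v=proj(s,[.626,.256,.04])[0].astype(int)
f=lambda a:cv2.resize(a[:,:,::-1],None,fx=4,fy=4,interpolation=cv2.INTER_CUBIC)
cv2.imwrite('pics/g.png',np.hstack([f(t['color'][y-50:y+50,x-50:x+50]),f(s['color'][v-50:v+50,u-50:u+50])]))
q=ctrl.get_state();print(q['eef_pos'],q['contact_force'],q['opening'])
```

```text
[0.62123697 0.24452317 0.02965364] [ 0.43608302 -0.2454231  -0.74001714] 0.9969978055571829
```

View pics/g.png

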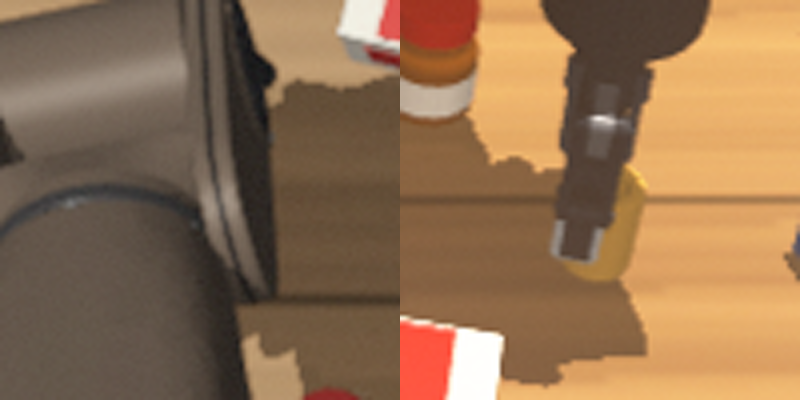

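The first rows exceeded the 50 mm norm, so the tool stopped about 12 mm short. The scene crop shows the finger left of the bush. I'll correct that and close.

Emit:
move_arm(plan=[2.5, 6, 0, 0, 0, 0, 85, 2.3, 5.5, 0, 0, 0, 0, 85, 0, 0, -7.5, 0, 0, 0, 85, 0, 0, 0, 0, 0, 0, 20, 0, 0, 0, 0, 0, 0, 20, 0, 0, 0, 0, 0, 0, 20, 0, 0, 0, 0, 0, 0, 20, 0, 0, 0, 0, 0, 0, 20, 0, 0, 0, 0, 0, 0, 20, 0, 0, 0, 0, 0, 0, 20])

```text
time: 5.0
eef_pos: [0.6265, 0.2563, 0.023]
tcp_rot: [0.802, 0.598, 0.0, 0.0]
contact_force: [0.5, -0.4, -0.2]
opening: 0.404
finger_force: 40.4
```

Emit:
move_arm(plan=[0, 0, 20, 0, 0, 0, 20, 0, 0, 42, 0, 0, 0, 20, 0, 0, 42, 0, 0, 0, 20, 0, 0, 42, 0, 0, 0, 20, -13.2, -44, 0, 0, 0, 0, 20, -13.2, -44, 0, 0, 0, 0, 20, -13.2, -44, 0, 0, 0, 0, 20, -13.2, -44, 0, 0, 0, 0, 20, -13.2, -44, 0, 0, 0, 0, 20, -13.2, -44, 0, 0, 0, 0, 20, -13.2, -44, 0, 0, 0, 0, 20, -13.2, -44, 0, 0, 0, 0, 20])

```text
time: 6.2
eef_pos: [0.519, -0.0968, 0.1678]
tcp_rot: [0.802, 0.598, -0.0, -0.001]
contact_force: [0.7, -1.0, -2.7]
opening: 0.41
finger_force: 40.6
```

Emit:
move_arm(plan=[0, 0, -30, 0, 0, 0, 20, 0, 0, -10, 0, 0, 0, 20, 0, 0, 0, 0, 0, 0, 20])

```text
time: 6.5
eef_pos: [0.5183, -0.0944, 0.1256]
tcp_rot: [0.802, 0.598, -0.002, -0.003]
contact_force: [0.4, -0.2, -2.7]
opening: 0.408
finger_force: 40.5
```

Run:
```python
from fit import *
s=snap('scene');q=ctrl.get_state();p=q['eef_pos'];print(p,q['tcp_rot'],q['contact_force'],q['opening'])
# predicted bush if centred on tcp: top 29mm above tcp
yaw=2.8565; ex=np.array([np.cos(yaw),np.sin(yaw),0]);ey=np.array([-ex[1],ex[0],0])
im=s['color'][:,:,::-1].copy();u,v=proj(s,p)[0].astype(int)
f=4;x0,y0=u-65,v-70
big=cv2.resize(im[y0:y0+140,x0:x0+130],None,fx=f,fy=f,interpolation=cv2.INTER_CUBIC)
th=np.linspace(0,2*np.pi,60)
for h,col in((.029,(0,255,0)),(-.023,(255,255,0))):
    c=proj(s,[p+[.018*np.cos(a),.018*np.sin(a),h] for a in th])
    cv2.polylines(big,[((c-[x0,y0]+.5)*f-.5).astype(int)],False,col,1)
cv2.imwrite('pics/h.png',big);print(x0,y0)
```

```text
[ 0.51960807 -0.09449196  0.12727475] [ 0.80139445  0.59813308 -0.00094552 -0.00169226] [ 0.89474715 -0.11902989 -2.07557097] 0.4091155394983719
179 147
```

View pics/h.png

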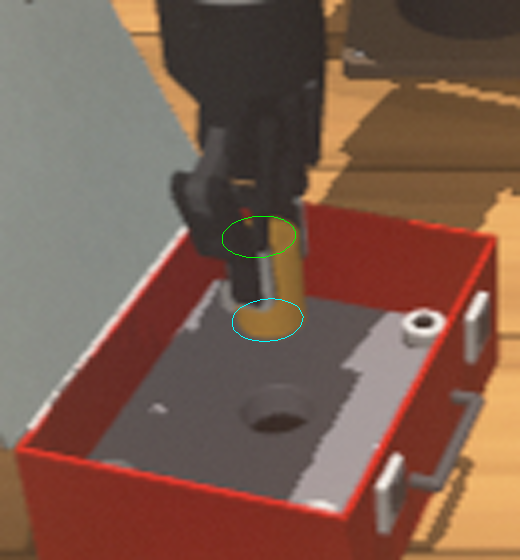

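The bottom of the held bush matches the circle predicted at the TCP, and the pocket shows at about (248.4,249.1), roughly 2 mm further in +x. I'll shift by that and go down gently.

Emit:
move_arm(plan=[2, 0, -25, 0, 0, 0, 20, 0, 0, -15, 0, 0, 0, 20, 0, 0, -8, 0, 0, 0, 20, 0, 0, -4, 0, 0, 0, 20, 0, 0, -2, 0, 0, 0, 20, 0, 0, -2, 0, 0, 0, 20, 0, 0, -1.5, 0, 0, 0, 20, 0, 0, -1.5, 0, 0, 0, 20, 0, 0, 0, 0, 0, 0, 20])

```text
time: 7.45
eef_pos: [0.5227, -0.0957, 0.0698]
tcp_rot: [0.802, 0.598, 0.0, 0.0]
contact_force: [-0.9, -0.6, -3.1]
opening: 0.413
finger_force: 40.6
```

Emit:
move_arm(plan=[0, 0, -1, 0, 0, 0, 20, 0, 0, -1, 0, 0, 0, 20, 0, 0, -1, 0, 0, 0, 20, 0, 0, -1, 0, 0, 0, 20, 0, 0, 0, 0, 0, 0, 20])

```text
time: 7.95
eef_pos: [0.5224, -0.0956, 0.0655]
tcp_rot: [0.802, 0.598, -0.0, -0.0]
contact_force: [-1.6, 0.1, -1.6]
opening: 0.407
finger_force: 40.5
```

Emit:
move_arm(plan=[0, 0, -1, 0, 0, 0, 20, 0, 0, -1, 0, 0, 0, 20, 0, 0, -1, 0, 0, 0, 20, 0, 0, 0, 0, 0, 0, 20])

```text
time: 8.35
eef_pos: [0.5224, -0.0956, 0.0623]
tcp_rot: [0.802, 0.598, -0.0, -0.0]
contact_force: [-1.4, -0.6, -2.8]
opening: 0.414
finger_force: 40.5
```

Emit:
move_arm(plan=[0, 0, -1.5, 0, 0, 0, 20, 0, 0, -1.5, 0, 0, 0, 20, 0, 0, -1.5, 0, 0, 0, 20, 0, 0, -1.5, 0, 0, 0, 20, 0, 0, 0, 0, 0, 0, 20])

```text
time: 8.85
eef_pos: [0.5224, -0.0956, 0.0563]
tcp_rot: [0.802, 0.598, -0.0, -0.0]
contact_force: [-2.8, -0.6, -2.2]
opening: 0.411
finger_force: 40.5
```

It is in the pocket, with the full weight still hanging and z 11 mm below the tray top. I'll ease -x a little to relieve the side force and go on.

Emit:
move_arm(plan=[-0.7, 0, -1, 0, 0, 0, 20, 0, 0, -1.5, 0, 0, 0, 20, 0, 0, -1.5, 0, 0, 0, 20, 0, 0, -1.5, 0, 0, 0, 20, 0, 0, 0, 0, 0, 0, 20])

```text
time: 9.35
eef_pos: [0.5222, -0.0955, 0.051]
tcp_rot: [0.802, 0.598, 0.0, 0.0]
contact_force: [-1.2, -1.3, -2.0]
opening: 0.41
finger_force: 40.5
```

Emit:
move_arm(plan=[-0.3, 0, -1, 0, 0, 0, 20, 0, 0, -1, 0, 0, 0, 20, 0, 0, -1, 0, 0, 0, 20, 0, 0, 0, 0, 0, 0, 20])

```text
time: 9.75
eef_pos: [0.5216, -0.0955, 0.0481]
tcp_rot: [0.802, 0.598, -0.0, -0.0]
contact_force: [-0.6, -0.5, -2.3]
opening: 0.409
finger_force: 40.5
```

Emit:
move_arm(plan=[0, 0, -1, 0, 0, 0, 20, 0, 0, -1, 0, 0, 0, 20, 0, 0, -1, 0, 0, 0, 20, 0, 0, 0, 0, 0, 0, 20])

```text
time: 10.15
eef_pos: [0.5219, -0.0957, 0.0457]
tcp_rot: [0.802, 0.598, 0.0, 0.0]
contact_force: [-1.7, 1.2, 2.7]
opening: 0.411
finger_force: 41.1
```

The bush bottomed at z 0.0457 against the 0.0475 expected, with about 5 N net press, so it is home. I'll release it and rise.

Emit:
move_arm(plan=[0, 0, 0.7, 0, 0, 0, 40, 0, 0, 0, 0, 0, 0, 60, 0, 0, 0, 0, 0, 0, 60, 0, 0, 0, 0, 0, 0, 60, 0, 0, 10, 0, 0, 0, 60, 0, 0, 20, 0, 0, 0, 60, 0, 0, 40, 0, 0, 0, 60, 0, 0, 45, 0, 0, 0, 60, 0, 0, 45, 0, 0, 0, 60, 0, 0, 45, 0, 0, 0, 60, 0, 0, 45, 0, 0, 0, 60, 0, 0, 45, 0, 0, 0, 60])

```text
time: 11.35
eef_pos: [0.5212, -0.0954, 0.3437]
tcp_rot: [0.802, 0.598, 0.0, 0.001]
contact_force: [0.2, -0.6, -0.0]
opening: 0.703
finger_force: 0.0
```

Run:
```python
from fit import *
s=snap('scene');t=snap('top');q=ctrl.get_state();print(q['eef_pos'],q['contact_force'],q['opening'],q['qpos'])
f=lambda a:cv2.resize(a[:,:,::-1],None,fx=2,fy=2,interpolation=cv2.INTER_CUBIC)
p=[.14,0]
im=s['color'].copy()
th=np.linspace(0,2*np.pi,60)
pk=np.array([.5213,-.0957]); c=proj(s,[[pk[0]+.018*np.cos(a),pk[1]+.018*np.sin(a),.0445+.032] for a in th])
a=cv2.resize(im[110:310,110:310,::-1],None,fx=4,fy=4,interpolation=cv2.INTER_CUBIC)[200:800,:] 
cv2.polylines(a,[((c-[110,160]+.5)*4-.5).astype(int)],False,(0,255,0),1)
cv2.imwrite('pics/i.png',a)
```

```text
[ 0.5241955  -0.09650189  0.35080224] [-0.17887623  0.30969676  1.08592392] 0.6995287128739336 [-3.72525809e-01 -1.08252829e-01  1.78431191e+00  3.26307231e-05
  1.44924416e+00 -8.32748113e-02]
```

View pics/i.png

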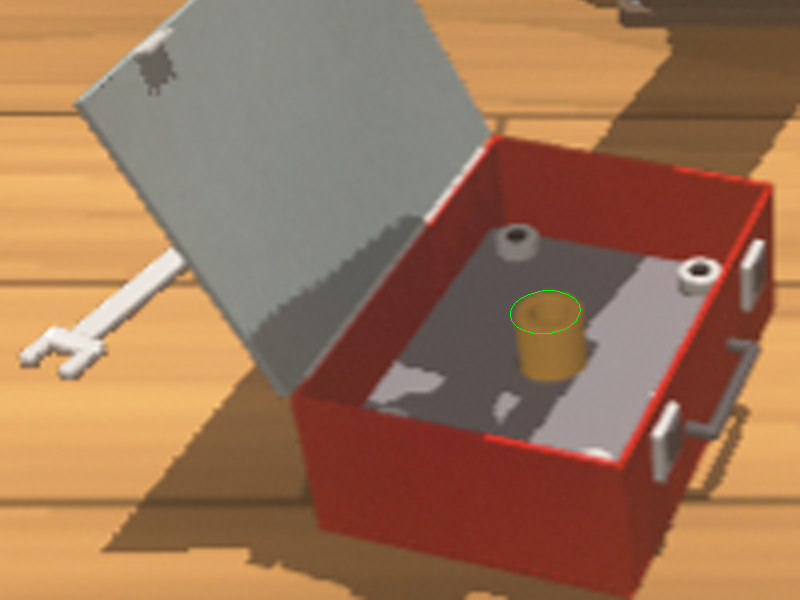

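The bush is seated, about 32 mm high in the image and on the predicted circle. Next I go over the lid to a point behind it, with the fingers shut.

Emit:
move_arm(plan=[-12.8, -38.2, 2, 0, 0, 0, 0, -12.8, -38.2, 2, 0, 0, 0, 0, -12.8, -38.2, 2, 0, 0, 0, 0, -12.8, -38.2, 2, 0, 0, 0, 0, -12.8, -38.2, 2, 0, 0, 0, 0, 0, 0, 0, 0, 0, 0, 0, 0, 0, 0, 0, 0, 0, 0, 0, 0, -40, 0, 0, 0, 0, 0, 0, -40, 0, 0, 0, 0, 0, 0, -40, 0, 0, 0, 0, 0, 0, -10, 0, 0, 0, 0, 0, 0, 0, 0, 0, 0, 0])

```text
time: 12.65
eef_pos: [0.4573, -0.2848, 0.2192]
tcp_rot: [0.801, 0.598, -0.0, -0.002]
contact_force: [0.2, -0.3, -0.0]
opening: 0.001
finger_force: 0.0
```

Emit:
move_arm(plan=[1.2, 3.9, 0, 0, 0, 0, 0, 1.2, 3.9, 0, 0, 0, 0, 0, 1.2, 3.9, 0, 0, 0, 0, 0, 1.2, 3.9, 0, 0, 0, 0, 0, 1.2, 3.9, 0, 0, 0, 0, 0, 0, 0, 0, 0, 0, 0, 0])

```text
time: 13.25
eef_pos: [0.4639, -0.2666, 0.2212]
tcp_rot: [0.801, 0.598, 0.0, 0.0]
contact_force: [0.5, -0.5, 0.4]
opening: -0.003
finger_force: 0.0
```

```bash
cat > st.py <<'E'
from fit import *
q=ctrl.get_state();o=np.array([.5136,-.0948,0])
print(R.from_euler('z',-2.8565).apply(q['eef_pos']-o).round(4),R.from_euler('z',-2.8565).apply(q['contact_force']).round(1),q['opening'])
E
python3 st.py
python3 - <<'E'
from fit import *
s=snap('scene');im=s['color'][:,:,::-1]
cv2.imwrite('pics/j.png',cv2.resize(im[80:300,90:350],None,fx=2.5,fy=2.5,interpolation=cv2.INTER_CUBIC))
E
```

```text
[-0.0006  0.1789  0.2212] [-0.6  0.3  0.4] -0.0025815611518252425
```

View pics/j.png

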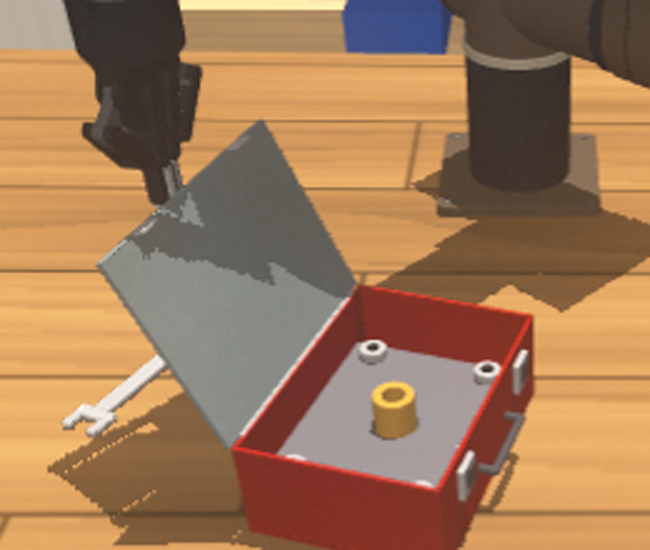

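The fingers are just behind the lid edge near its middle, the bush is seated upright, and nothing else is near. I'll start the slow push.

Emit:
move_arm(plan=[0.8, 2.9, 0, 0, 0, 0, 0, 0.8, 2.9, 0, 0, 0, 0, 0, 0.8, 2.9, 0, 0, 0, 0, 0, 0.8, 2.9, 0, 0, 0, 0, 0, 0.8, 2.9, 0, 0, 0, 0, 0, 0.8, 2.9, 0, 0, 0, 0, 0])

```text
time: 13.9
eef_pos: [0.4688, -0.2518, 0.2229]
tcp_rot: [0.802, 0.598, -0.001, 0.003]
contact_force: [-1.4, -5.4, 4.4]
opening: 0.0
finger_force: 2.9
```

```bash
python3 st.py
```

```text
[-0.0012  0.1633  0.2229] [-0.2  5.6  4.4] 0.0002757659587971439
```

Emit:
move_arm(plan=[0.7, 2.4, 1.1, 0, 0, 0, 0, 0.7, 2.4, 1.1, 0, 0, 0, 0, 0.7, 2.4, 1, 0, 0, 0, 0, 0.7, 2.4, 1, 0, 0, 0, 0, 0.7, 2.4, 1, 0, 0, 0, 0, 0.7, 2.4, 0.9, 0, 0, 0, 0])

```text
time: 14.5
eef_pos: [0.4731, -0.2355, 0.2275]
tcp_rot: [0.802, 0.598, 0.0, 0.001]
contact_force: [-0.4, -4.9, 2.6]
opening: -0.003
finger_force: 2.1
```

```bash
python3 st.py
```

```text
[-0.0007  0.1464  0.2275] [-1.   4.8  2.6] -0.0028061674788965834
```

Emit:
move_arm(plan=[0.7, 2.4, 0.8, 0, 0, 0, 0, 0.7, 2.4, 0.8, 0, 0, 0, 0, 0.7, 2.4, 0.7, 0, 0, 0, 0, 0.7, 2.4, 0.7, 0, 0, 0, 0, 0.7, 2.4, 0.6, 0, 0, 0, 0, 0.7, 2.4, 0.6, 0, 0, 0, 0, 0.7, 2.4, 0.5, 0, 0, 0, 0, 0.7, 2.4, 0.5, 0, 0, 0, 0, 0.7, 2.4, 0.4, 0, 0, 0, 0, 0.7, 2.4, 0.4, 0, 0, 0, 0])

```text
time: 15.5
eef_pos: [0.4795, -0.2108, 0.2326]
tcp_rot: [0.802, 0.598, -0.0, -0.001]
contact_force: [1.7, -2.7, -0.4]
opening: -0.003
finger_force: 1.1
```

```bash
python3 st.py
```

```text
[1.000e-04 1.210e-01 2.326e-01] [-2.4  2.1 -0.4] -0.0026358011812921277
```

Emit:
move_arm(plan=[0.8, 2.7, 0.3, 0, 0, 0, 0, 0.8, 2.7, 0.3, 0, 0, 0, 0, 0.8, 2.7, 0.2, 0, 0, 0, 0, 0.8, 2.7, 0.2, 0, 0, 0, 0, 0.8, 2.7, 0.1, 0, 0, 0, 0, 0.8, 2.7, 0, 0, 0, 0, 0, 0.8, 2.7, 0, 0, 0, 0, 0, 0.8, 2.7, 0, 0, 0, 0, 0, 0.8, 2.7, 0, 0, 0, 0, 0, 0.8, 2.7, -0.1, 0, 0, 0, 0, 0.8, 2.7, -0.2, 0, 0, 0, 0, 0.8, 2.7, -0.3, 0, 0, 0, 0])

```text
time: 16.7
eef_pos: [0.4894, -0.1786, 0.2337]
tcp_rot: [0.802, 0.598, 0.0, 0.0]
contact_force: [-1.1, -2.5, 1.8]
opening: -0.002
finger_force: 1.0
```

```bash
python3 st.py
```

```text
[-0.0004  0.0872  0.2337] [0.3 2.7 1.8] -0.002098823736275315
```

Emit:
move_arm(plan=[0.8, 2.7, 0, 0, 0, 0, 0, 0.8, 2.7, 0, 0, 0, 0, 0, 0.8, 2.7, 0, 0, 0, 0, 0, 0.8, 2.7, 0, 0, 0, 0, 0, 0.8, 2.7, 0, 0, 0, 0, 0, 0.8, 2.7, 0, 0, 0, 0, 0, 0.8, 2.7, -0.2, 0, 0, 0, 0, 0.8, 2.7, -0.2, 0, 0, 0, 0, 0.8, 2.7, -0.2, 0, 0, 0, 0, 0.8, 2.7, -0.2, 0, 0, 0, 0])

```text
time: 17.7
eef_pos: [0.4973, -0.1516, 0.2327]
tcp_rot: [0.802, 0.598, 0.0, -0.0]
contact_force: [-0.3, -0.8, -0.2]
opening: -0.002
finger_force: 0.5
```

```bash
python3 st.py
```

```text
[-0.0004  0.0591  0.2327] [ 0.1  0.9 -0.2] -0.0017959010175429637
```

Emit:
move_arm(plan=[0.7, 2.4, 0, 0, 0, 0, 0, 0.7, 2.4, 0, 0, 0, 0, 0, 0.7, 2.4, 0, 0, 0, 0, 0, 0.7, 2.4, 0, 0, 0, 0, 0, 0.7, 2.4, 0, 0, 0, 0, 0, 0.7, 2.4, 0, 0, 0, 0, 0, 0.7, 2.4, 0, 0, 0, 0, 0, 0.7, 2.4, 0, 0, 0, 0, 0, 0.7, 2.4, 0, 0, 0, 0, 0])

```text
time: 18.6
eef_pos: [0.5037, -0.13, 0.2327]
tcp_rot: [0.802, 0.598, 0.0, -0.0]
contact_force: [-0.6, -0.1, -0.7]
opening: -0.005
finger_force: 0.1
```

Emit:
move_arm(plan=[-6, -19, 0, 0, 0, 0, 0, -8, -27, 0, 0, 0, 0, 0, -8, -27, 10, 0, 0, 0, 0, -8, -27, 20, 0, 0, 0, 0, 0, 0, 40, 0, 0, 0, 0, 0, 0, 40, 0, 0, 0, 0, 0, 0, 0, 0, 0, 0, 0, 0, 0, 0, 0, 0, 0, 0])

```text
time: 19.4
eef_pos: [0.474, -0.2304, 0.3441]
tcp_rot: [0.802, 0.598, 0.001, 0.001]
contact_force: [-0.5, 0.7, -1.6]
opening: -0.002
finger_force: 0.0
```

```bash
python3 st.py
cat > lid.py <<'E'
from fit import *
s=snap('scene','lid%d.png'%int(ctrl.get_state()['time']*100));im=s['color'][:,:,::-1]
cv2.imwrite('pics/l.png',cv2.resize(im[80:300,90:350],None,fx=2.2,fy=2.2,interpolation=cv2.INTER_CUBIC))
E
python3 lid.py
```

```text
[-2.000e-04  1.413e-01  3.441e-01] [ 0.7 -0.5 -1.6] -0.0018939999450177064
```

View pics/l.png

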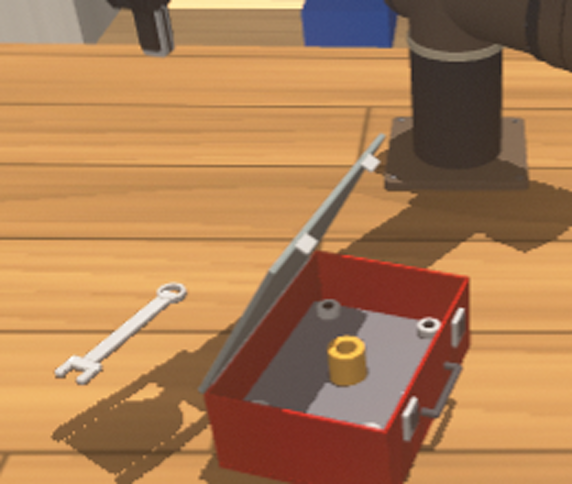

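The lid is past upright with its edge over the case, and the gripper is clear. I'll wait while it falls.

Emit:
move_arm(plan=[0, 0, 0, 0, 0, 0, 0, 0, 0, 0, 0, 0, 0, 0, 0, 0, 0, 0, 0, 0, 0, 0, 0, 0, 0, 0, 0, 0, 0, 0, 0, 0, 0, 0, 0, 0, 0, 0, 0, 0, 0, 0, 0, 0, 0, 0, 0, 0, 0, 0, 0, 0, 0, 0, 0, 0, 0, 0, 0, 0, 0, 0, 0, 0, 0, 0, 0, 0, 0, 0, 0, 0, 0, 0, 0, 0, 0, 0, 0, 0, 0, 0, 0, 0])

```text
time: 20.65
eef_pos: [0.4736, -0.2303, 0.3427]
tcp_rot: [0.802, 0.598, 0.0, 0.0]
contact_force: [-0.0, 0.3, -0.2]
opening: -0.001
finger_force: 0.0
```

Emit:
move_arm(plan=[0, 0, 0, 0, 0, 0, 0, 0, 0, 0, 0, 0, 0, 0, 0, 0, 0, 0, 0, 0, 0, 0, 0, 0, 0, 0, 0, 0, 0, 0, 0, 0, 0, 0, 0, 0, 0, 0, 0, 0, 0, 0, 0, 0, 0, 0, 0, 0, 0, 0, 0, 0, 0, 0, 0, 0, 0, 0, 0, 0, 0, 0, 0, 0, 0, 0, 0, 0, 0, 0, 0, 0, 0, 0, 0, 0, 0, 0, 0, 0, 0, 0, 0, 0])

```text
time: 21.85
eef_pos: [0.4736, -0.2303, 0.3427]
tcp_rot: [0.802, 0.598, -0.0, -0.0]
contact_force: [-0.3, -0.2, 0.4]
opening: 0.004
finger_force: 0.0
```

Emit:
move_arm(plan=[0, 0, 0, 0, 0, 0, 0, 0, 0, 0, 0, 0, 0, 0, 0, 0, 0, 0, 0, 0, 0, 0, 0, 0, 0, 0, 0, 0, 0, 0, 0, 0, 0, 0, 0, 0, 0, 0, 0, 0, 0, 0, 0, 0, 0, 0, 0, 0, 0, 0, 0, 0, 0, 0, 0, 0, 0, 0, 0, 0, 0, 0, 0, 0, 0, 0, 0, 0, 0, 0, 0, 0, 0, 0, 0, 0, 0, 0, 0, 0, 0, 0, 0, 0])

```text
time: 23.05
eef_pos: [0.4736, -0.2303, 0.3427]
tcp_rot: [0.802, 0.598, -0.0, -0.0]
contact_force: [0.1, -0.4, -0.4]
opening: -0.002
finger_force: 0.0
```

Emit:
move_arm(plan=[0, 0, 0, 0, 0, 0, 0, 0, 0, 0, 0, 0, 0, 0, 0, 0, 0, 0, 0, 0, 0, 0, 0, 0, 0, 0, 0, 0, 0, 0, 0, 0, 0, 0, 0, 0, 0, 0, 0, 0, 0, 0, 0, 0, 0, 0, 0, 0, 0, 0, 0, 0, 0, 0, 0, 0, 0, 0, 0, 0, 0, 0, 0, 0, 0, 0, 0, 0, 0, 0, 0, 0, 0, 0, 0, 0, 0, 0, 0, 0, 0, 0, 0, 0])

```text
time: 24.25
eef_pos: [0.4736, -0.2303, 0.3427]
tcp_rot: [0.802, 0.598, -0.0, -0.0]
contact_force: [-1.3, -0.4, -0.0]
opening: -0.0
finger_force: 0.0
```

Emit:
move_arm(plan=[0, 0, 0, 0, 0, 0, 0, 0, 0, 0, 0, 0, 0, 0, 0, 0, 0, 0, 0, 0, 0, 0, 0, 0, 0, 0, 0, 0, 0, 0, 0, 0, 0, 0, 0, 0, 0, 0, 0, 0, 0, 0, 0, 0, 0, 0, 0, 0, 0, 0, 0, 0, 0, 0, 0, 0, 0, 0, 0, 0, 0, 0, 0, 0, 0, 0, 0, 0, 0, 0, 0, 0, 0, 0, 0, 0, 0, 0, 0, 0, 0, 0, 0, 0])

```text
time: 25.45
eef_pos: [0.4736, -0.2303, 0.3427]
tcp_rot: [0.802, 0.598, -0.0, 0.0]
contact_force: [0.1, -0.9, 0.8]
opening: -0.0
finger_force: 0.0
```

```bash
cp pics/l.png pics/l0.png
python3 - <<'E'
from fit import *
import glob
a=cv2.imread(sorted(glob.glob('pics/lid*.png'))[-1])
s=snap('scene');b=s['color'][:,:,::-1]
print(np.abs(a[100:300,150:320].astype(int)-b[100:300,150:320]).mean())
# angle estimate: fit lid-shut outline
cs=proj(s,T([.5136,-.0948,2.8565],loc+[0,0,.006])).round().astype(int)
im=cv2.resize(b[80:300,90:350],None,fx=3,fy=2.7,interpolation=cv2.INTER_CUBIC)
for p in cs: cv2.circle(im,(int((p[0]-90)*3),int((p[1]-80)*2.7)),3,(0,255,0),-1)
cv2.imwrite('pics/m.png',im)
E
```

```text
18.8158431372549
```

View pics/m.png

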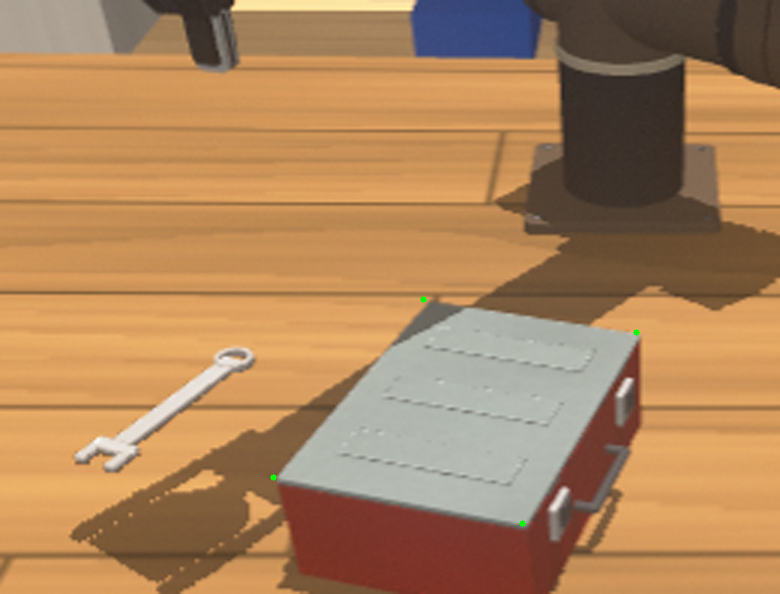

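The lid lies on the rim and its corners match the shut outline. I'll wait one more second, check that nothing moves, and then hand in.

Emit:
move_arm(plan=[0, 0, 0, 0, 0, 0, 0, 0, 0, 0, 0, 0, 0, 0, 0, 0, 0, 0, 0, 0, 0, 0, 0, 0, 0, 0, 0, 0, 0, 0, 0, 0, 0, 0, 0, 0, 0, 0, 0, 0, 0, 0, 0, 0, 0, 0, 0, 0, 0, 0, 0, 0, 0, 0, 0, 0, 0, 0, 0, 0, 0, 0, 0, 0, 0, 0, 0, 0, 0, 0, 0, 0, 0, 0, 0, 0, 0, 0, 0, 0, 0, 0, 0, 0])

```text
time: 26.7
eef_pos: [0.4736, -0.2303, 0.3427]
tcp_rot: [0.802, 0.598, -0.0, -0.0]
contact_force: [0.3, 0.4, -0.5]
opening: 0.003
finger_force: 0.0
```

Run:
```python
from fit import *
m=cv2.imread('pics/m.png')
b=snap('scene')['color'][:,:,::-1]
im=cv2.resize(b[80:300,90:350],None,fx=3,fy=2.7,interpolation=cv2.INTER_CUBIC)
d=np.abs(im.astype(int)-m)[290:,260:660].max(2);print(d.mean(),(d>40).sum())
if (d>40).sum()<400: print(order.sign_off())
```

```text
1.4586677631578948 116
the job is handed in; nothing more can be done
None
```

The brass bush is seated in the tray pocket and released, the lid was pushed past upright and swung shut by its own weight, and the job was handed in at about 27 s.

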